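Hang the oil-bottle caddy on its hook stand

TASK

Clear the blending table: swing the folded bail handle of the green bottle caddy upright with a fingertip without shoving the caddy along the table, then lift the caddy by the bail and hang it on the brass hook of the stand so that the middle of the bail lies fully down in the dip of the hook, and let go. Lower it on gently, feeling for the hook (its height is not known), do not press or drop it onto the hook, keep the caddy level enough that no bottle would fall out, and leave the loose bottle, the jar and the scale alone.

Things in the scene. Friction and masses are not known exactly. Their poses are not given: they have to be found in the camera images.
- caddy: Loose green open-topped metal caddy, 125 x 125 mm, walls 75 mm high, 0.45 to 0.75 kg, with amber dropper bottles fixed in it (tops level with the rim). Origin: centre of its underside; z up. Its front is its -x side, roughly facing the robot; at the start the steel bail is folded out over the front wall.
- bail_hinge (a point): Middle of the bail's hinge axis, which runs along the caddy's y: 65 mm straight above the caddy's origin. Two 6 mm arms, 76 mm long, at y = -70 and +70 mm, just outside the side walls, carry the crossbar. To hang the caddy, the hook must pass tip first through the window between crossbar, arms and rim.
- bail_mid (a point): Middle of the bail's crossbar (centreline): round steel, 9 mm thick, 140 mm long, along the caddy's y. Folded it lies outside the front wall, gap 7 to 9 mm: too narrow for a finger; push it up from below with a tilted fingertip. Upright it is 141 mm above the caddy's underside, 66 mm above the rim. The hook takes its middle, so grip it about 40 mm to one side, fingers closing across it.
- bail (a joint): Angle of the bail (rad): 0 folded out level over the front (-x) wall, 1.57 upright, 3.14 folded over the back. Light friction in the hinge (0.05 N m): the bail stays where it is left.
- stand: Hook stand, fixed to the table; only its brass rod telescopes, clamped at a height that differs each time. Origin: on the table straight below the dip (lowest point) of the hook; z up; the hook's open tip points to -x, the upright post stands at +x. The dip's centreline is 200 to 245 mm above the table; its height is not reported: see it or feel for it.
- stand_post (a point): Foot of the stand's post, on the table, 115 mm from the stand's origin along its +x. Dark tube 22 mm thick, collar 32 mm thick up to 167 mm, brass rod 14 mm thick above, its rounded top 38 mm above the dip's centreline. Flat foot plate 120 (x) x 160 x 14 mm, from x = +65 to +185 mm of the stand.
- hook_axis (a point): Point on the table at the stand's origin, below the dip. Hook: brass bar 8 mm thick in the stand's plane y = 0; from the rod's top it slopes down 31 mm to the dip at x = 0, then turns up to the tip at x = -16 mm, 22 mm above the dip. A crossbar seated in the dip has its centre 8 to 11 mm above the dip's centreline, within 5 mm of x = 0; higher on the slope it may stick.
- bottle: Loose amber dropper bottle, 32 mm diameter, 80 mm tall, origin at the centre of its underside. Leave alone.
- jar: Loose glass jar with a red lid, 64 mm diameter, 105 mm tall, origin at the centre of its underside. Leave alone.
- scale: Loose grey pocket scale, 120 x 65 x 21 mm, origin at the centre of its underside. Leave alone.

How it is judged (in metres and radians):
On the way, in this order (a step that is already met when the one before it is completed fails the run):
1. the bail stands upright (within 0.3 rad) while the caddy still stands on the table, less than 30 mm from where it was (value of joint bail between 1.27 and 1.87 rad and height (world z) of caddy below 0.006 m and distance of caddy from where it was at the start of the episode below 0.03 m), for 0.2 s.
2. the caddy is lifted clear of the table by its bail (height (world z) of caddy above 0.03 m and contact force between the fingers and caddy above 0.5 N), for 0.2 s.
At the end, for the whole second after the job is handed in: The caddy hangs from the hook, let go and slower than 0.1 m/s, underside over 50 mm above the table, within 0.26 rad of upright, the hook bearing its weight; the crossbar's middle lies within 10 mm of the dip along the hook and 18 mm across it (x of bail_mid in the frame of stand between -0.01 and 0.01 m and y of bail_mid in the frame of stand between -0.018 and 0.018 m and height (world z) of caddy above 0.05 m and contact force between caddy and stand above 1.5 N and angle between caddy's own z axis and vertical below 0.26 rad and linear speed of caddy below 0.1 m/s and contact force between the fingers and caddy below 0.05 N); the robot touches nothing.
It fails at once if the caddy or its bail bears on the stand or hook with more than 25 N (pressed or struck) (contact force between caddy and stand above 25 N).
It fails at once if the caddy is dropped: it moves faster than 0.35 m/s while off the table and out of the fingers (linear speed of caddy above 0.35 m/s and height (world z) of caddy above 0.03 m and contact force between the fingers and caddy below 0.05 N).
It fails at once if the caddy tips by more than 0.45 rad (angle between caddy's own z axis and vertical above 0.45 rad).
It fails at once if the loose bottle, the jar or the scale is moved by more than 20 mm or tipped (distance of any of bottle, jar, scale from where it was at the start of the episode above 0.02 m or angle between any of bottle, jar, scale's own z axis and vertical above 0.3 rad).
It also fails if it takes over 72 s, if anything falls off the work surface, if the arm or the gripper's body presses on something with over 40 N, if the wrist force passes 120 N, or if a joint passes its speed limit or range.

ROBOT

A 7-joint arm with a two-finger parallel gripper is mounted at the origin on the work surface. World frame = base frame: x ahead of the robot, y to its left, z up, the work surface at z = 0. Lengths are in m, angles in degrees, forces in N, time in s.
With the tool pointing down it reaches from about 0.425 to 1.025 m from the base axis. Payload 3.6 kg.
Tool frame: the origin (TCP) lies at the very end of the fingers, on their centre line; the grasp point (between the pads) lies arm.grip_point_offset behind it (arm.grip_point_offset is the distance from the TCP to the grasp point, in m); z points along the fingers, x is the direction in which the jaws open and shut, and the axes are right-handed (so a half turn about z gives the same grasp; the last joint's range is limited). The gripper opens to 85 mm and grips with 20 to 120 N. Pads are 22 mm wide; open, the fingers measure 114 mm over their backs; the gripper's body (76 mm by 85 mm) begins 54 mm behind the grasp point. The pads swing forward as they close: fully open they stand 13 mm farther back than shut.
Start: joints at [61.736, 33.873, 2.773, 92.16, -1.908, 54.013, -1.931], TCP at [0.282, -0.668, 0.231] pointing down, gripper open.
Joint ranges: [-153.93, 153.93], [-27.13, 128.08], [-72.61, 78.16], [10.71, 143.7], [-87.88, 267.88], [4.46, 118.87], [-176.78, 176.78]. Speed limits (degrees/s): [147.25, 147.25, 180, 180, 180, 180, 180].

INTERFACE

Orientations are given as [roll, pitch, yaw] about the fixed x, y, z axes, in that order (R = Rz(yaw) Ry(pitch) Rx(roll)).
In Python, from workcell import sensors, eyes, arm gives the robot as it stands.
- The arm moves only by the tool drive_tool, never from a script. Its argument "series" is a list of rows, each an object with "dp": the shift along the tool's x, y, z in m, a list of three; "rot": the turn, a rotation vector about the tool's x, y, z in rad, a list of three; "fingers": the opening, from 0 (shut) to 1 (fully open). A call has 1 to 10 rows; each row is the pose to reach, as a shift and turn from the pose commanded when the call began, along the tool's axes at that moment; what a row does not reach only later rows make up. A row lasts 1/12 s, in which the tool goes at most 41.7 mm and 7.16 degrees, less where a joint would pass 70% of its speed; a pose out of reach is approached as far as the arm can. A call with a gripper value outside its range is refused whole. The fingers move at their own pace and stop on an object; the grip force is fixed at half the most. Time passes only in rows, so rows that repeat a pose let the fingers close. It gives the time, the measured TCP pose, the force and the opening at its end, in the units of the state.
- sensors.sense(): the state, without advancing time (a new reading comes with each control period).
- eyes.get_image(name): name is "side" or "top" or "wrist"; returns the picture (400x640x3 uint8, blue, green, red); there is no depth.
- eyes.camera_params(name): a dict with "mtx" (3x3 intrinsics, pixels), "origin" and "attitude" of the camera in the world. Camera axes: x right, y up, looking along -z (the intrinsics and any distortion apply to the point x, -y, -z); pixel columns grow to the right and rows downward; lengths in m; the calibration is good to about 2 mm. The wrist camera is an equidistant fisheye: a pixel r from the principal point sees the ray r / f radians off the axis. A picture is of the moment at which its call begins: read the wrist's pose just before it. camera_params takes no time and is no camera call; for the wrist camera it gives the pose at the moment of the call.
- arm.finish_job(): hands the job in, once; it reports no verdict.
The state is a dict: "time": time; "joint_pos": joint angles; "joint_vel": joint speeds; "joint_efforts": joint torques, N m; "tool_pos": TCP position; "tcp_rot": TCP orientation; "force": force on the tool from outside, world axes, zero at the start; "moment": the same for the moment, N m; "finger_gap": opening from 0.0 (shut) to 1.0 (fully open).
Only numpy, scipy, OpenCV 4.12 (cv2) and the standard library are available. Lean on these libraries where they do the work, as an engineer would, in place of code of your own. Each camera call takes 0.05 s, during which the arm holds its last target. There are 200 camera calls.

## Working session

There is one attempt and no reset: what is moved stays moved. The work goes in short steps, Python scripts to look and compute and a tool call to move; the robot and the scene stay as the last step left them, time stands still between calls to the robot, and variables do not carry over. Pictures are saved under pics/ and viewed, about 8 in all and at most 12, crops included, and the job is handed in when it is done.

Besides the shell and the picture viewer there is one more tool, called in YAML: its name, and indented under it one key for each argument. drive_tool: Moves the arm, as the interface text tells. Its arguments: {"type":"object","properties":{"series":{"type":"array"}},"required":["series"]}

```bash
mkdir -p pics; ls; python3 - <<'E'
from workcell import sensors, eyes, arm
import cv2
s=sensors.sense(); print(s['time'],s['tool_pos'],s['tcp_rot'],s['finger_gap'],s['force'],arm.grip_point_offset)
for n in ("top","side"):
    p=eyes.camera_params(n); print(n,p)
    cv2.imwrite(f"pics/{n}0.png",eyes.get_image(n))
E
```

```text
pics
0.0 [ 0.28188706 -0.66704332  0.23011196] [ 1.79994236e+02  1.30174342e-01 -6.70881193e+01] 1.0031961314024187 [ 0.41823984 -0.21141328  0.40665217] 0.0187
top {'mtx': array([[388.49183915,   0.        , 315.83078291],
       [  0.        , 388.49183915, 200.44067418],
       [  0.        ,   0.        ,   1.        ]]), 'origin': array([ 0.45419366, -0.0198238 ,  0.92543803]), 'attitude': array([  8.63377432,   1.99845749, -91.64432498])}
side {'mtx': array([[380.62464837,   0.        , 318.90746436],
       [  0.        , 380.62464837, 200.15377225],
       [  0.        ,   0.        ,   1.        ]]), 'origin': array([ 0.52010013, -0.53733658,  0.44437061]), 'attitude': array([54.45981494,  1.29728623, -6.77564495])}
```

View pics/top0.png

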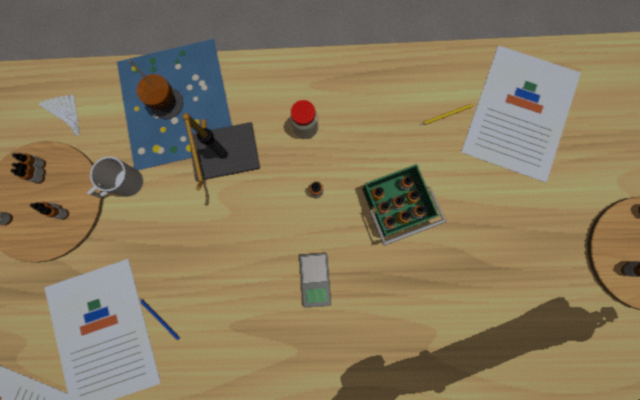

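View pics/side0.png

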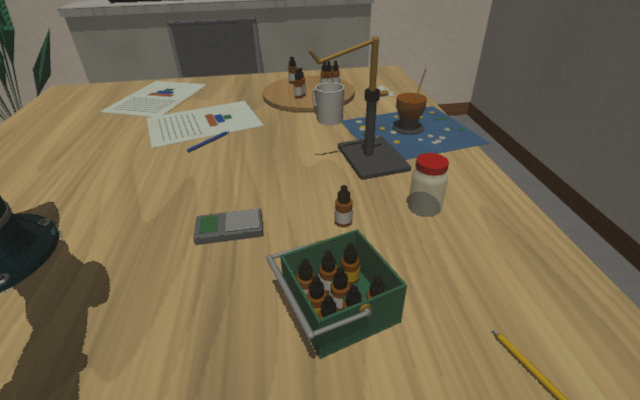

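```bash
python3 - <<'E'
import cv2,numpy as np
t=cv2.imread("pics/top0.png");s=cv2.imread("pics/side0.png")
def c(i,x,y):
    r=cv2.resize(i[y:y+75,x:x+100],(400,300),interpolation=cv2.INTER_CUBIC)
    for k in range(0,100,20): cv2.putText(r,str(x+k),(k*4,8),0,.3,(255,255,255)); cv2.line(r,(k*4,10),(k*4,16),(255,255,255))
    for k in range(0,75,15): cv2.putText(r,str(y+k),(0,k*4+4),0,.3,(0,0,255)); cv2.line(r,(20,k*4),(26,k*4),(0,0,255))
    return r
a=np.vstack([np.hstack([c(t,350,170),c(t,170,110)]),np.hstack([c(s,260,10+245-15),c(s,300,30)])])
# side caddy crop larger
a[300:,:400]=cv2.resize(s[225:225+135,250:250+180],(400,300),interpolation=cv2.INTER_CUBIC)
cv2.imwrite("pics/crop0.png",a)
E
cat > h.py <<'E'
import numpy as np
from scipy.spatial.transform import Rotation as R
from workcell import sensors, eyes, arm
def proj(n,P,cp=None):
    p=cp or eyes.camera_params(n); M=R.from_euler('xyz',p['attitude'],degrees=True).as_matrix()
    c=(np.atleast_2d(P)-p['origin'])@M; c=c*[1,-1,-1]
    K=p['mtx']
    if n=='wrist':
        th=np.arctan2(np.hypot(c[:,0],c[:,1]),c[:,2]); ph=np.arctan2(c[:,1],c[:,0])
        return np.c_[K[0,2]+K[0,0]*th*np.cos(ph),K[1,2]+K[1,1]*th*np.sin(ph)]
    u=c@K.T; return u[:,:2]/u[:,2:]
E
```

```text
(no output)
```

View pics/crop0.png

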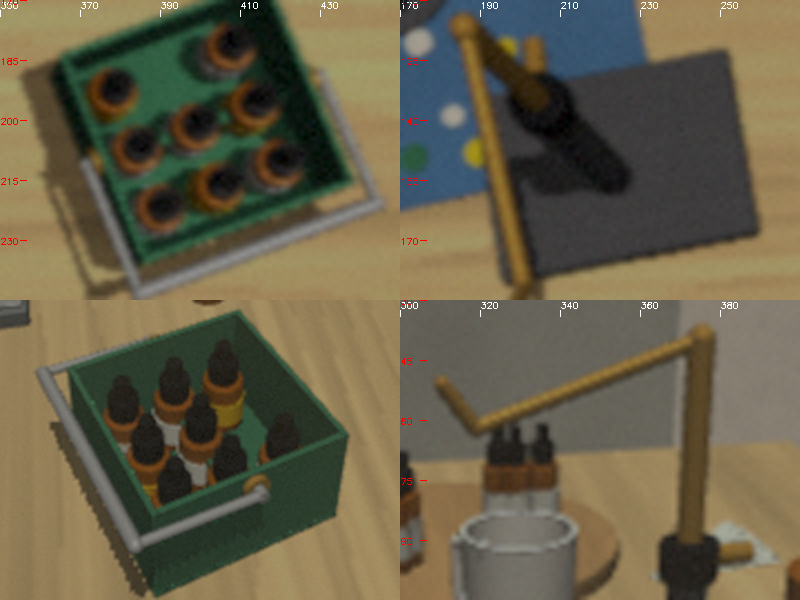

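```bash
cat > fit.py <<'E'
from h import *
from scipy.optimize import least_squares
ct,cs=eyes.camera_params('top'),eyes.camera_params('side')
def rz(a): return R.from_euler('z',a).as_matrix()
b=.0625
C=[('top',(-.076,.07,.065),(384.5,242.5)),('top',(-.076,-.07,.065),(445,221.2)),('top',(-b,b,.075),(385,235.5)),('top',(-b,-b,.075),(438,215.8)),('top',(b,b,.075),(365.5,184.5)),
('side',(-.076,.07,.065),(268.9,257.4)),('side',(-.076,-.07,.065),(312.1,335.7)),('side',(-b,-b,.075),(320.7,321.8)),('side',(b,-b,.075),(406.6,285.3)),('side',(b,b,.075),(357.1,230)),('side',(-b,b,.075),(282.4,256.5)),('side',(-b,-b,0),(320.7,358.7)),('side',(b,-b,0),(400.8,321.8))]
S=[('top',(.065,.08,.014),(196.3,180.5)),('top',(.065,-.08,.014),(259.3,168)),('top',(.185,-.08,.014),(251.3,123)),
('side',(.185,-.08,.014),(409,168)),('side',(.065,-.08,.014),(361,176)),('side',(.065,.08,.014),(338,152)),
('top',(.115,0,'h38'),(185.8,116.5)),('side',(.115,0,'h38'),(375.8,37.5)),('side',(0,0,'h0'),(318.8,62.5)),('side',(-.016,0,'h22'),(309.5,49.5))]
def fit(L,x0):
    def f(v):
        r=[]
        for n,p,u in L:
            z=p[2] if not isinstance(p[2],str) else v[3]+float(p[2][1:])/1000
            w=rz(v[2])@[p[0],p[1],z]+[v[0],v[1],0]
            r.append(proj(n,w,ct if n=='top' else cs)[0]-u)
        return np.ravel(r)
    q=least_squares(f,x0,loss='soft_l1'); print(q.x,np.degrees(q.x[2])); print(f(q.x).reshape(-1,2).round(1).tolist()); return q.x
c=fit(C,[.5,-.2,.2]); s=fit(S,[.5,.25,.2,.22])
E
python3 fit.py
```

```text
[ 0.58259492 -0.1830032   0.33229783] 19.039263427410454
[[0.1, -0.2], [-1.1, -1.6], [1.1, -0.5], [1.5, -1.2], [-0.8, -2.2], [0.5, 2.1], [-1.1, 1.0], [-2.2, 0.0], [0.8, -0.9], [0.0, -1.8], [-2.8, -1.9], [-0.8, 0.2], [0.5, -0.2]]
[0.60168864 0.20851979 0.15784104 0.23422137] 9.043625531648088
[[-0.8, -0.4], [1.1, -0.4], [1.1, -2.0], [2.1, -1.6], [-1.2, -0.7], [-1.4, -9.4], [0.5, -1.2], [-1.2, -1.2], [-1.0, -0.0], [-0.2, 1.9]]
```

```bash
cat >> h.py <<'E'
CAD=np.array([.5826,-.1830]); CY=19.0; ST=np.array([.6017,.2085]); SY=9.0
def F(o,yaw,p): return R.from_euler('z',yaw,degrees=True).apply(p)+[o[0],o[1],0]
def Rt(yaw,tilt): return R.from_euler('xyz',[180,0,yaw],degrees=True)*R.from_rotvec([0,np.radians(tilt),0])
def go(p,Rg):
    s=sensors.sense(); R0=R.from_euler('xyz',s['tcp_rot'],degrees=True)
    print('t',round(s['time'],2),'dp',R0.inv().apply(np.array(p)-s['tool_pos']).round(4).tolist(),'rot',(R0.inv()*Rg).as_rotvec().round(4).tolist(),'F',np.round(s['force'],2),'gap',round(s['finger_gap'],3),'q',np.round(s['joint_pos']))
E
python3 -c "
from h import *
go(F(CAD,CY,[-.16,0,.10]),Rt(CY,45))"
```

```text
t 0.1 dp [-0.3395, -0.3058, 0.1309] rot [0.5862, 0.6308, -1.4192] F [-0.15  0.82 -1.17] gap 1.0 q [62. 34.  3. 92. -2. 54. -2.]
```

drive_tool:
  series:
    - {"dp":[-0.34,-0.306,0.131],"rot":[0.586,0.631,-1.419],"fingers":0}
    - {"dp":[-0.34,-0.306,0.131],"rot":[0.586,0.631,-1.419],"fingers":0}
    - {"dp":[-0.34,-0.306,0.131],"rot":[0.586,0.631,-1.419],"fingers":0}
    - {"dp":[-0.34,-0.306,0.131],"rot":[0.586,0.631,-1.419],"fingers":0}
    - {"dp":[-0.34,-0.306,0.131],"rot":[0.586,0.631,-1.419],"fingers":0}
    - {"dp":[-0.34,-0.306,0.131],"rot":[0.586,0.631,-1.419],"fingers":0}
    - {"dp":[-0.34,-0.306,0.131],"rot":[0.586,0.631,-1.419],"fingers":0}
    - {"dp":[-0.34,-0.306,0.131],"rot":[0.586,0.631,-1.419],"fingers":0}
    - {"dp":[-0.34,-0.306,0.131],"rot":[0.586,0.631,-1.419],"fingers":0}
    - {"dp":[-0.34,-0.306,0.131],"rot":[0.586,0.631,-1.419],"fingers":0}

```text
time: 0.93
tool_pos: [0.3886, -0.3694, 0.1454]
tcp_rot: [-168.8, -26.8, -20.9]
force: [0.5, 0.2, 0.3]
finger_gap: 0.001
```

```bash
python3 -c "
from h import *
go(F(CAD,CY,[-.16,0,.10]),Rt(CY,45))"
```

```text
t 0.93 dp [-0.0275, -0.131, 0.0634] rot [0.2218, 0.2473, -0.5902] F [0.47 0.2  0.34] gap 0.001 q [ 80.  31. -38. 131. -41.   6.  72.]
```

drive_tool:
  series:
    - {"dp":[-0.028,-0.131,0.063],"rot":[0.222,0.247,-0.59],"fingers":0}
    - {"dp":[-0.028,-0.131,0.063],"rot":[0.222,0.247,-0.59],"fingers":0}
    - {"dp":[-0.028,-0.131,0.063],"rot":[0.222,0.247,-0.59],"fingers":0}
    - {"dp":[-0.028,-0.131,0.063],"rot":[0.222,0.247,-0.59],"fingers":0}
    - {"dp":[-0.028,-0.131,0.063],"rot":[0.222,0.247,-0.59],"fingers":0}
    - {"dp":[-0.028,-0.131,0.063],"rot":[0.222,0.247,-0.59],"fingers":0}
    - {"dp":[-0.028,-0.131,0.063],"rot":[0.222,0.247,-0.59],"fingers":0}
    - {"dp":[-0.028,-0.131,0.063],"rot":[0.222,0.247,-0.59],"fingers":0}
    - {"dp":[-0.028,-0.131,0.063],"rot":[0.222,0.247,-0.59],"fingers":0}
    - {"dp":[-0.028,-0.131,0.063],"rot":[0.222,0.247,-0.59],"fingers":0}

```text
time: 1.77
tool_pos: [0.3762, -0.2233, 0.2137]
tcp_rot: [-180.0, -45.9, 18.7]
force: [0.0, -0.1, 0.4]
finger_gap: -0.002
```

```bash
python3 -c "
from h import *
go(F(CAD,CY,[-.16,0,.10]),Rt(CY,45))
go(F(CAD,CY,[-.11,0,.025]),Rt(CY,45))"
```

```text
t 1.77 dp [-0.048, 0.029, 0.1138] rot [0.0024, -0.0163, -0.0032] F [ 0.01 -0.12  0.4 ] gap -0.002 q [105.  38. -72. 143. -88.   4. 151.]
t 1.77 dp [-0.0671, 0.0289, 0.2019] rot [0.0024, -0.0163, -0.0032] F [ 0.01 -0.12  0.4 ] gap -0.002 q [105.  38. -72. 143. -88.   4. 151.]
```

```bash
python3 -c "
from h import *
go([.46,-.34,.2],Rt(-20,0))"
```

```text
t 1.77 dp [0.0193, 0.1375, 0.0395] rot [-0.2716, -0.77, 0.6393] F [ 0.01 -0.12  0.4 ] gap -0.002 q [105.  38. -72. 143. -88.   4. 151.]
```

drive_tool:
  series:
    - {"dp":[0.02,0.137,0.04],"rot":[-0.272,-0.77,0.639],"fingers":0}
    - {"dp":[0.02,0.137,0.04],"rot":[-0.272,-0.77,0.639],"fingers":0}
    - {"dp":[0.02,0.137,0.04],"rot":[-0.272,-0.77,0.639],"fingers":0}
    - {"dp":[0.02,0.137,0.04],"rot":[-0.272,-0.77,0.639],"fingers":0}
    - {"dp":[0.02,0.137,0.04],"rot":[-0.272,-0.77,0.639],"fingers":0}
    - {"dp":[0.02,0.137,0.04],"rot":[-0.272,-0.77,0.639],"fingers":0}
    - {"dp":[0.02,0.137,0.04],"rot":[-0.272,-0.77,0.639],"fingers":0}
    - {"dp":[0.02,0.137,0.04],"rot":[-0.272,-0.77,0.639],"fingers":0}
    - {"dp":[0.02,0.137,0.04],"rot":[-0.272,-0.77,0.639],"fingers":0}
    - {"dp":[0.02,0.137,0.04],"rot":[-0.272,-0.77,0.639],"fingers":0}

```text
time: 2.6
tool_pos: [0.4641, -0.3375, 0.2025]
tcp_rot: [-176.2, -10.8, -11.3]
force: [0.9, -0.7, -2.3]
finger_gap: -0.001
```

```bash
python3 -c "
from h import *
go([.46,-.34,.2],Rt(-20,0))
Rg=Rt(50,40)*R.from_euler('z',0)
go(F(CAD,CY,[-.12,-.06,.09]),Rt(50,40))
go(F(CAD,CY,[-.12,-.06,.09]),Rt(50,40)*R.from_euler('z',90,degrees=True))
go(F(CAD,CY,[-.12,-.06,.09]),Rt(50,40)*R.from_euler('z',-90,degrees=True))"
```

```text
t 2.6 dp [-0.0039, 0.0033, 0.0016] rot [-0.0809, -0.1835, 0.1584] F [ 0.88 -0.65 -2.28] gap -0.001 q [ 27.  23.  11. 119. -24.  32.  46.]
t 2.6 dp [-0.0087, -0.0547, 0.1168] rot [0.4032, 0.4254, -0.9877] F [ 0.88 -0.65 -2.28] gap -0.001 q [ 27.  23.  11. 119. -24.  32.  46.]
t 2.6 dp [-0.0087, -0.0547, 0.1168] rot [0.5688, 0.0153, 0.5405] F [ 0.88 -0.65 -2.28] gap -0.001 q [ 27.  23.  11. 119. -24.  32.  46.]
t 2.6 dp [-0.0087, -0.0547, 0.1168] rot [-0.0201, 0.7494, -2.4985] F [ 0.88 -0.65 -2.28] gap -0.001 q [ 27.  23.  11. 119. -24.  32.  46.]
```

drive_tool:
  series:
    - {"dp":[-0.009,-0.055,0.04],"rot":[0.569,0.015,0.54],"fingers":0}
    - {"dp":[-0.009,-0.055,0.04],"rot":[0.569,0.015,0.54],"fingers":0}
    - {"dp":[-0.009,-0.055,0.117],"rot":[0.569,0.015,0.54],"fingers":0}
    - {"dp":[-0.009,-0.055,0.117],"rot":[0.569,0.015,0.54],"fingers":0}
    - {"dp":[-0.009,-0.055,0.117],"rot":[0.569,0.015,0.54],"fingers":0}
    - {"dp":[-0.009,-0.055,0.117],"rot":[0.569,0.015,0.54],"fingers":0}
    - {"dp":[-0.009,-0.055,0.117],"rot":[0.569,0.015,0.54],"fingers":0}
    - {"dp":[-0.009,-0.055,0.117],"rot":[0.569,0.015,0.54],"fingers":0}
    - {"dp":[-0.009,-0.055,0.117],"rot":[0.569,0.015,0.54],"fingers":0}
    - {"dp":[-0.009,-0.055,0.117],"rot":[0.569,0.015,0.54],"fingers":0}

```text
time: 3.43
tool_pos: [0.4902, -0.2765, 0.0906]
tcp_rot: [-139.8, -0.2, -39.5]
force: [1.3, -0.2, -0.3]
finger_gap: 0.001
```

```bash
cat > push.py <<'E'
from h import *
Rg=Rt(50,40)*R.from_euler('z',90,degrees=True)
M=R.from_euler('z',-CY,degrees=True).as_matrix()@Rg.as_matrix(); tx,ty,a=M.T
n=np.cross([0,1,0],a); n*=np.sign(n[2]); n/=np.linalg.norm(n)
s=14.5*abs(n@tx)+11*abs(n@ty)
def tcp(th,extra=0,y=-.02,k=14): return F(CAD,CY,np.array([-.076*np.cos(th),y,.065+.076*np.sin(th)])+(k*a-(s+4.5+extra)*n)/1000)
if __name__=='__main__':
    print(a.round(2),n.round(2),s)
    go(tcp(0,25,k=-5),Rg); go(tcp(0,25),Rg); 
    for th in (0,.3,.6,.9,1.2,1.5): go(tcp(th),Rg)
E
python3 push.py
```

```text
[ 0.55  0.33 -0.77] [ 0.81 -0.    0.58] 16.055049608414947
t 3.43 dp [-0.0304, 0.0151, 0.0504] rot [-0.0036, 0.002, 0.0089] F [ 1.26 -0.2  -0.31] gap 0.001 q [ 52.  41. -10. 120. -59.  40.  58.]
t 3.43 dp [-0.0304, 0.0152, 0.0694] rot [-0.0036, 0.002, 0.0089] F [ 1.26 -0.2  -0.31] gap 0.001 q [ 52.  41. -10. 120. -59.  40.  58.]
t 3.43 dp [-0.0197, -0.0074, 0.0694] rot [-0.0036, 0.002, 0.0089] F [ 1.26 -0.2  -0.31] gap 0.001 q [ 52.  41. -10. 120. -59.  40.  58.]
t 3.43 dp [-0.0178, -0.0241, 0.0542] rot [-0.0036, 0.002, 0.0089] F [ 1.26 -0.2  -0.31] gap 0.001 q [ 52.  41. -10. 120. -59.  40.  58.]
t 3.43 dp [-0.0126, -0.0437, 0.044] rot [-0.0036, 0.002, 0.0089] F [ 1.26 -0.2  -0.31] gap 0.001 q [ 52.  41. -10. 120. -59.  40.  58.]
t 3.43 dp [-0.0044, -0.0645, 0.0398] rot [-0.0036, 0.002, 0.0089] F [ 1.26 -0.2  -0.31] gap 0.001 q [ 52.  41. -10. 120. -59.  40.  58.]
t 3.43 dp [0.0059, -0.0846, 0.0421] rot [-0.0036, 0.002, 0.0089] F [ 1.26 -0.2  -0.31] gap 0.001 q [ 52.  41. -10. 120. -59.  40.  58.]
t 3.43 dp [0.0175, -0.1023, 0.0505] rot [-0.0036, 0.002, 0.0089] F [ 1.26 -0.2  -0.31] gap 0.001 q [ 52.  41. -10. 120. -59.  40.  58.]
```

drive_tool:
  series:
    - {"dp":[-0.03,0.015,0.02],"rot":[0,0,0],"fingers":0}
    - {"dp":[-0.03,0.015,0.045],"rot":[0,0,0],"fingers":0}
    - {"dp":[-0.03,0.015,0.069],"rot":[0,0,0],"fingers":0}
    - {"dp":[-0.03,0.015,0.069],"rot":[0,0,0],"fingers":0}
    - {"dp":[-0.025,0.003,0.069],"rot":[0,0,0],"fingers":0}
    - {"dp":[-0.025,0.003,0.069],"rot":[0,0,0],"fingers":0}

```text
time: 3.93
tool_pos: [0.5, -0.2278, 0.0374]
tcp_rot: [-139.7, -0.4, -39.5]
force: [0.9, 0.2, 1.3]
finger_gap: 0.002
```

```bash
python3 - <<'E'
from push import *
import cv2
i=eyes.get_image('side'); cv2.imwrite('pics/s1.png',cv2.resize(i[190:370,180:430],(750,540),interpolation=cv2.INTER_CUBIC))
for th in (0,.3,.6,.9,1.2,1.5): go(tcp(th),Rg)
E
```

```text
t 3.98 dp [0.0041, -0.0096, 0.001] rot [-0.0041, 0.0006, 0.0108] F [ 0.38 -0.11  0.04] gap -0.001 q [ 52.  46. -16. 123. -69.  31.  68.]
t 3.98 dp [0.006, -0.0263, -0.0143] rot [-0.0041, 0.0006, 0.0108] F [ 0.38 -0.11  0.04] gap -0.001 q [ 52.  46. -16. 123. -69.  31.  68.]
t 3.98 dp [0.0113, -0.0459, -0.0245] rot [-0.0041, 0.0006, 0.0108] F [ 0.38 -0.11  0.04] gap -0.001 q [ 52.  46. -16. 123. -69.  31.  68.]
t 3.98 dp [0.0195, -0.0667, -0.0286] rot [-0.0041, 0.0006, 0.0108] F [ 0.38 -0.11  0.04] gap -0.001 q [ 52.  46. -16. 123. -69.  31.  68.]
t 3.98 dp [0.0299, -0.0868, -0.0263] rot [-0.0041, 0.0006, 0.0108] F [ 0.38 -0.11  0.04] gap -0.001 q [ 52.  46. -16. 123. -69.  31.  68.]
t 3.98 dp [0.0415, -0.1044, -0.0178] rot [-0.0041, 0.0006, 0.0108] F [ 0.38 -0.11  0.04] gap -0.001 q [ 52.  46. -16. 123. -69.  31.  68.]
```

View pics/s1.png

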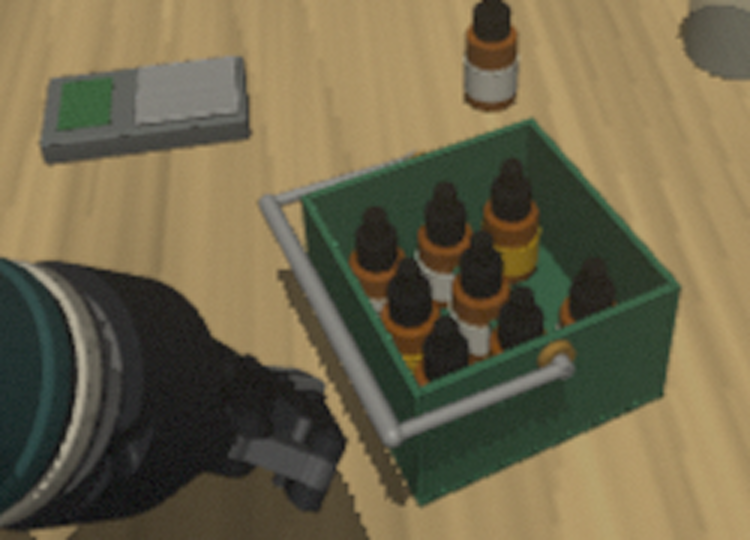

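drive_tool:
  series:
    - {"dp":[0.002,-0.005,0.001],"rot":[0,0,0.01],"fingers":0}
    - {"dp":[0.004,-0.01,0.001],"rot":[0,0,0.01],"fingers":0}
    - {"dp":[0.004,-0.018,-0.007],"rot":[0,0,0.01],"fingers":0}
    - {"dp":[0.006,-0.026,-0.014],"rot":[0,0,0.01],"fingers":0}

```text
time: 4.32
tool_pos: [0.5078, -0.2246, 0.0626]
tcp_rot: [-139.8, 0.3, -40.1]
force: [-2.7, -0.1, -1.2]
finger_gap: 0.002
```

```bash
python3 - <<'E'
from push import *
import cv2
i=eyes.get_image('side'); cv2.imwrite('pics/s2.png',cv2.resize(i[190:370,180:430],(750,540),interpolation=cv2.INTER_CUBIC))
for th in (.3,.6,.9,1.2,1.5): go(tcp(th),Rg)
E
```

```text
t 4.37 dp [0.0007, -0.0013, 0.0008] rot [-0.0034, 0.0007, -0.0028] F [-1.93 -0.13  1.02] gap -0.003 q [ 50.  43. -14. 123. -67.  33.  63.]
t 4.37 dp [0.0057, -0.021, -0.0094] rot [-0.0034, 0.0007, -0.0028] F [-1.93 -0.13  1.02] gap -0.003 q [ 50.  43. -14. 123. -67.  33.  63.]
t 4.37 dp [0.0136, -0.0419, -0.0135] rot [-0.0034, 0.0007, -0.0028] F [-1.93 -0.13  1.02] gap -0.003 q [ 50.  43. -14. 123. -67.  33.  63.]
t 4.37 dp [0.0237, -0.0621, -0.0112] rot [-0.0034, 0.0007, -0.0028] F [-1.93 -0.13  1.02] gap -0.003 q [ 50.  43. -14. 123. -67.  33.  63.]
t 4.37 dp [0.0351, -0.0798, -0.0028] rot [-0.0034, 0.0007, -0.0028] F [-1.93 -0.13  1.02] gap -0.003 q [ 50.  43. -14. 123. -67.  33.  63.]
```

View pics/s2.png

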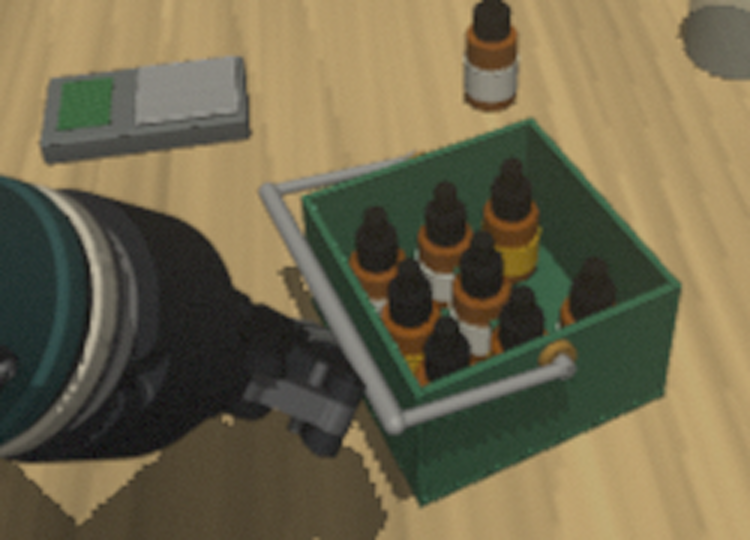

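drive_tool:
  series:
    - {"dp":[0.003,-0.011,-0.005],"rot":[0,0,0],"fingers":0}
    - {"dp":[0.006,-0.021,-0.0095],"rot":[0,0,0],"fingers":0}
    - {"dp":[0.009,-0.032,-0.012],"rot":[0,0,0],"fingers":0}
    - {"dp":[0.0135,-0.042,-0.0135],"rot":[0,0,0],"fingers":0}
    - {"dp":[0.018,-0.052,-0.013],"rot":[0,0,0],"fingers":0}
    - {"dp":[0.0235,-0.062,-0.011],"rot":[0,0,0],"fingers":0}

```text
time: 4.87
tool_pos: [0.5524, -0.21, 0.1111]
tcp_rot: [-139.9, 0.2, -40.2]
force: [-0.8, -0.1, -0.2]
finger_gap: -0.005
```

```bash
python3 - <<'E'
from push import *
import cv2
i=eyes.get_image('side'); cv2.imwrite('pics/s3.png',cv2.resize(i[150:360,180:430],(750,630),interpolation=cv2.INTER_CUBIC)[:600])
for th in (1.2,1.5,1.7): go(tcp(th),Rg)
for th in (.9,1.05,1.2,1.57): print(th,proj('side',[F(CAD,CY,[-.076*np.cos(th),y,.065+.076*np.sin(th)]) for y in(.07,-.07)]).round(1).tolist())
E
```

```text
t 4.92 dp [-0.0013, 0.0014, -0.0017] rot [-0.0055, -0.0, -0.0017] F [ 1.51 -0.29  1.87] gap 0.002 q [ 45.  39. -13. 120. -64.  36.  52.]
t 4.92 dp [0.0101, -0.0164, 0.0068] rot [-0.0055, -0.0, -0.0017] F [ 1.51 -0.29  1.87] gap 0.002 q [ 45.  39. -13. 120. -64.  36.  52.]
t 4.92 dp [0.0179, -0.026, 0.0155] rot [-0.0055, -0.0, -0.0017] F [ 1.51 -0.29  1.87] gap 0.002 q [ 45.  39. -13. 120. -64.  36.  52.]
0.9 [[285.2, 220.6], [333.2, 292.8]]
1.05 [[291.4, 214.9], [341.0, 285.7]]
1.2 [[298.2, 209.9], [349.4, 279.3]]
1.57 [[316.4, 201.3], [371.4, 267.5]]
```

View pics/s3.png

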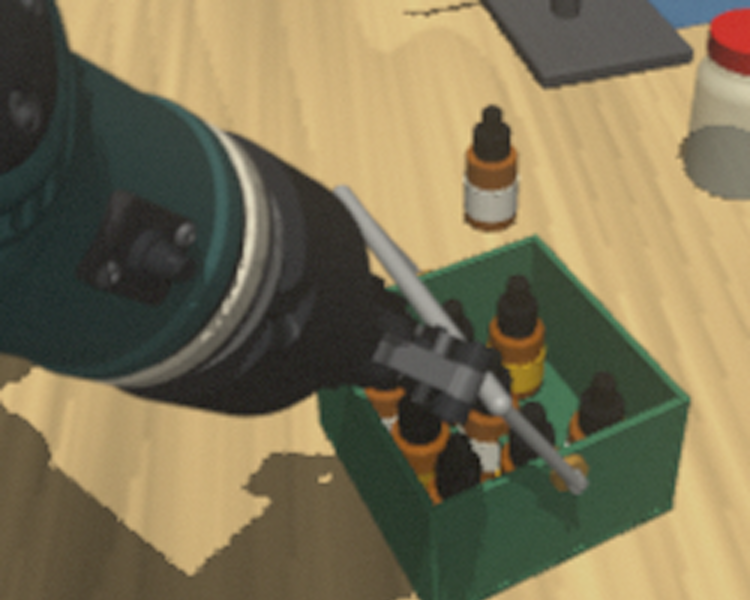

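drive_tool:
  series:
    - {"dp":[0.004,-0.007,0.001],"rot":[0,0,0],"fingers":0}
    - {"dp":[0.01,-0.0165,0.007],"rot":[0,0,0],"fingers":0}
    - {"dp":[0.014,-0.0215,0.011],"rot":[0,0,0],"fingers":0}
    - {"dp":[0.014,-0.0215,0.011],"rot":[0,0,0],"fingers":0}
    - {"dp":[0.014,-0.0215,0.011],"rot":[0,0,0],"fingers":0}
    - {"dp":[0.01,-0.0095,0.008],"rot":[0,0,0],"fingers":0}
    - {"dp":[0.0,0.005,-0.015],"rot":[0,0,0],"fingers":0}
    - {"dp":[-0.01,0.015,-0.045],"rot":[0,0,0],"fingers":0}
    - {"dp":[-0.01,0.02,-0.085],"rot":[0,0,0],"fingers":0}
    - {"dp":[-0.01,0.02,-0.12],"rot":[0,0,0],"fingers":0}

```text
time: 5.75
tool_pos: [0.4823, -0.2751, 0.189]
tcp_rot: [-139.8, 0.5, -40.3]
force: [0.5, -1.2, 0.4]
finger_gap: -0.002
```

```bash
python3 - <<'E'
from push import *
import cv2
i=eyes.get_image('side');cv2.imwrite('pics/side4.png',i);cv2.imwrite('pics/s4.png',cv2.resize(i[150:350,180:430],(750,600),interpolation=cv2.INTER_CUBIC))
for y in (.04,-.04):
  for yaw in (CY,): go(F(CAD,CY,[0,y,.24]),Rt(yaw,0))
for th in (1.4,1.57,1.7): print(th,proj('side',[F(CAD,CY,[-.076*np.cos(th),y,.065+.076*np.sin(th)]) for y in(.07,-.07)]).round(1).tolist())
E
```

```text
t 5.8 dp [-0.0233, -0.1531, 0.0675] rot [-0.6312, -0.364, -0.9982] F [-1.25 -3.13  2.18] gap -0.002 q [ 51.  31.  -6. 118. -53.  49.  47.]
t 5.8 dp [0.0458, -0.1221, 0.0416] rot [-0.6312, -0.364, -0.9982] F [-1.25 -3.13  2.18] gap -0.002 q [ 51.  31.  -6. 118. -53.  49.  47.]
1.4 [[307.9, 204.5], [361.3, 272.1]]
1.57 [[316.4, 201.3], [371.4, 267.5]]
1.7 [[322.9, 199.7], [379.0, 265.0]]
```

View pics/s4.png

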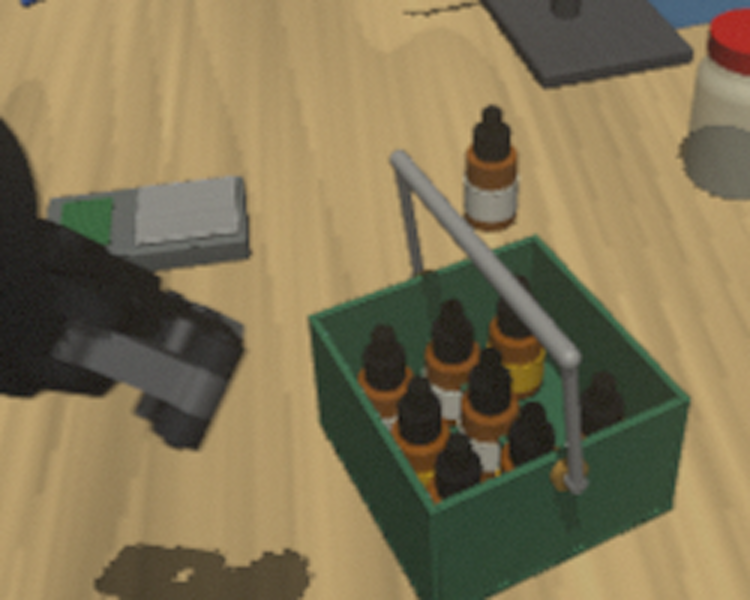

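```bash
python3 - <<'E'
from h import *
go(F(CAD,CY,[0,.033,.22]),Rt(CY,0))
E
```

```text
t 5.8 dp [-0.0173, -0.1375, 0.0805] rot [-0.6312, -0.364, -0.9982] F [-1.25 -3.13  2.18] gap -0.002 q [ 51.  31.  -6. 118. -53.  49.  47.]
```

drive_tool:
  series:
    - {"dp":[-0.005,-0.03,0.0],"rot":[-0.631,-0.364,-0.998],"fingers":0.3}
    - {"dp":[-0.01,-0.05,0.01],"rot":[-0.631,-0.364,-0.998],"fingers":0.3}
    - {"dp":[-0.012,-0.07,0.03],"rot":[-0.631,-0.364,-0.998],"fingers":0.5}
    - {"dp":[-0.014,-0.09,0.045],"rot":[-0.631,-0.364,-0.998],"fingers":0.5}
    - {"dp":[-0.016,-0.11,0.06],"rot":[-0.631,-0.364,-0.998],"fingers":0.5}
    - {"dp":[-0.017,-0.13,0.075],"rot":[-0.631,-0.364,-0.998],"fingers":0.5}
    - {"dp":[-0.017,-0.137,0.08],"rot":[-0.631,-0.364,-0.998],"fingers":0.5}
    - {"dp":[-0.017,-0.137,0.08],"rot":[-0.631,-0.364,-0.998],"fingers":0.5}
    - {"dp":[-0.017,-0.137,0.08],"rot":[-0.631,-0.364,-0.998],"fingers":0.5}
    - {"dp":[-0.017,-0.137,0.08],"rot":[-0.631,-0.364,-0.998],"fingers":0.5}

```text
time: 6.63
tool_pos: [0.5739, -0.1427, 0.2168]
tcp_rot: [-179.7, -0.0, 19.9]
force: [-1.0, 0.3, -0.3]
finger_gap: 0.503
```

```bash
python3 - <<'E'
from h import *
import cv2
go(F(CAD,CY,[0,.033,.122]),Rt(CY,0))
cp=eyes.camera_params('wrist'); i=eyes.get_image('wrist')
q=proj('wrist',[F(CAD,CY,[.003,y,.141]) for y in (-.07,0,.033,.07)],cp); print(q.round(0).tolist())
for u in q: cv2.circle(i,tuple(int(v) for v in u),3,(0,0,255),1)
cv2.imwrite('pics/w5.png',i)
E
```

```text
t 6.63 dp [-0.005, 0.0084, 0.0947] rot [-0.0052, -0.0, 0.0164] F [-1.    0.33 -0.26] gap 0.503 q [  9.  25.   1. 111.  -1.  44.  31.]
[[315.0, 322.0], [316.0, 253.0], [317.0, 214.0], [317.0, 166.0]]
```

View pics/w5.png

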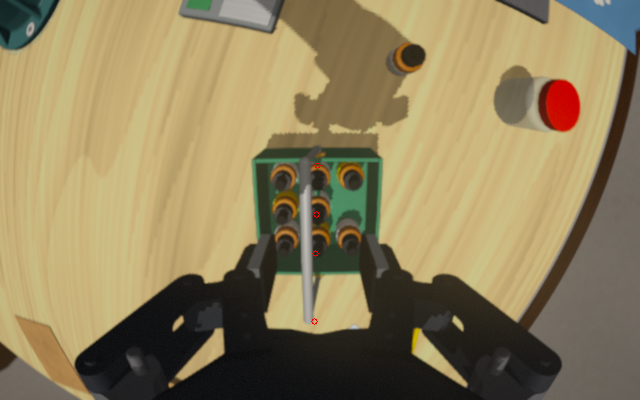

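drive_tool:
  series:
    - {"dp":[-0.01,0.005,0.03],"rot":[0,0,0.016],"fingers":0.5}
    - {"dp":[-0.01,0.005,0.055],"rot":[0,0,0.016],"fingers":0.5}
    - {"dp":[-0.01,0.005,0.08],"rot":[0,0,0.016],"fingers":0.5}
    - {"dp":[-0.01,0.005,0.095],"rot":[0,0,0.016],"fingers":0.5}
    - {"dp":[-0.01,0.005,0.095],"rot":[0,0,0.016],"fingers":0.4}
    - {"dp":[-0.01,0.005,0.095],"rot":[0,0,0.016],"fingers":0.25}
    - {"dp":[-0.01,0.005,0.095],"rot":[0,0,0.016],"fingers":0.15}
    - {"dp":[-0.01,0.005,0.095],"rot":[0,0,0.016],"fingers":0}
    - {"dp":[-0.01,0.005,0.095],"rot":[0,0,0.016],"fingers":0}
    - {"dp":[-0.01,0.005,0.095],"rot":[0,0,0.016],"fingers":0}

```text
time: 7.52
tool_pos: [0.5665, -0.1514, 0.1229]
tcp_rot: [-179.6, -0.2, 18.6]
force: [0.9, -0.3, -0.3]
finger_gap: 0.08
```

```bash
python3 - <<'E'
from h import *
go(F(CAD,CY,[0,.033,.122]),Rt(CY,0))
E
```

```text
t 7.52 dp [0.0049, 0.0021, 0.0009] rot [-0.0063, -0.0036, -0.0061] F [ 0.91 -0.31 -0.26] gap 0.08 q [ 10.  32.   1. 115.  -2.  33.  31.]
```

drive_tool:
  series:
    - {"dp":[0,0,-0.003],"rot":[0,0,0],"fingers":0}
    - {"dp":[0,0,-0.008],"rot":[0,0,0],"fingers":0}
    - {"dp":[0,0,-0.015],"rot":[0,0,0],"fingers":0}
    - {"dp":[0,0,-0.024],"rot":[0,0,0],"fingers":0}
    - {"dp":[0,0,-0.034],"rot":[0,0,0],"fingers":0}
    - {"dp":[0,0,-0.044],"rot":[0,0,0],"fingers":0}
    - {"dp":[0,0,-0.05],"rot":[0,0,0],"fingers":0}
    - {"dp":[0,0,-0.05],"rot":[0,0,0],"fingers":0}
    - {"dp":[0,0,-0.05],"rot":[0,0,0],"fingers":0}
    - {"dp":[0,0,-0.05],"rot":[0,0,0],"fingers":0}

```text
time: 8.35
tool_pos: [0.5651, -0.1512, 0.1717]
tcp_rot: [-179.5, -0.0, 18.7]
force: [-0.0, 0.7, -6.2]
finger_gap: 0.078
```

```bash
python3 - <<'E'
from h import *
import cv2
go([0,0,0],Rt(CY,0))
i=eyes.get_image('side');cv2.imwrite('pics/s6.png',cv2.resize(i[130:350,180:455],(750,600),interpolation=cv2.INTER_CUBIC))
E
```

```text
t 8.35 dp [-0.4871, -0.3226, 0.174] rot [-0.0082, -0.0006, -0.006] F [-0.04  0.65 -6.19] gap 0.078 q [ 10.  28.   1. 113.  -2.  39.  31.]
```

View pics/s6.png

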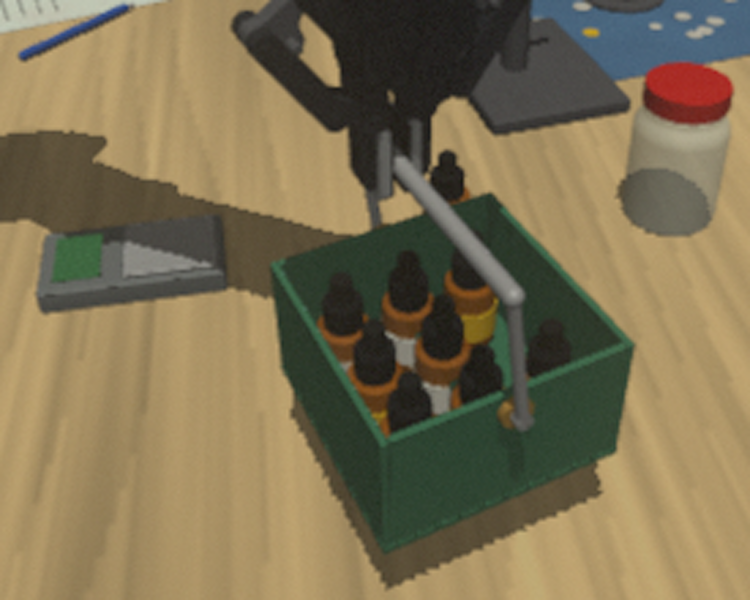

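```bash
python3 - <<'E'
from h import *
from scipy.optimize import least_squares
cs=eyes.camera_params('side');s=sensors.sense()
g=s['tool_pos']+[0,0,.0187]; yaw=s['tcp_rot'][2]
e=lambda L,t:g+R.from_euler('z',yaw,degrees=True).apply([0,-L*np.cos(t),-L*np.sin(t)])
q=least_squares(lambda v:proj('side',e(*v),cs)[0]-[368.8,237.4],[.1,0]);print(q.x)
d=.034
Z=.234
for X,z in ((-.14,Z+.044),(-.07,Z+.044),(0,Z+.044)):
    p=F(ST,SY,[X,d,z-.0187]); go(p,Rt(SY,0)); print(p.round(3))
E
```

```text
[0.10683223 0.01820102]
t 8.4 dp [0.0176, -0.3868, -0.0847] rot [-0.0084, 0.0007, 0.1685] F [-0.01 -0.   -7.14] gap 0.078 q [ 10.  28.   1. 113.  -2.  39.  31.]
[0.458 0.22  0.259]
t 8.4 dp [0.0866, -0.3751, -0.0848] rot [-0.0084, 0.0007, 0.1685] F [-0.01 -0.   -7.14] gap 0.078 q [ 10.  28.   1. 113.  -2.  39.  31.]
[0.527 0.231 0.259]
t 8.4 dp [0.1556, -0.3633, -0.0849] rot [-0.0084, 0.0007, 0.1685] F [-0.01 -0.   -7.14] gap 0.078 q [ 10.  28.   1. 113.  -2.  39.  31.]
[0.596 0.242 0.259]
```

drive_tool:
  series:
    - {"dp":[0,0,-0.008],"rot":[0,0,0.0],"fingers":0}
    - {"dp":[0,0,-0.022],"rot":[0,0,0.0],"fingers":0}
    - {"dp":[0,-0.004,-0.036],"rot":[0,0,0.02],"fingers":0}
    - {"dp":[0.001,-0.011,-0.05],"rot":[0,0,0.04],"fingers":0}
    - {"dp":[0.002,-0.022,-0.062],"rot":[0,0,0.06],"fingers":0}
    - {"dp":[0.003,-0.036,-0.072],"rot":[0,0,0.08],"fingers":0}
    - {"dp":[0.004,-0.052,-0.079],"rot":[-0.003,0,0.1],"fingers":0}
    - {"dp":[0.005,-0.069,-0.083],"rot":[-0.006,0,0.12],"fingers":0}
    - {"dp":[0.006,-0.086,-0.085],"rot":[-0.008,0,0.14],"fingers":0}
    - {"dp":[0.007,-0.103,-0.085],"rot":[-0.008,0,0.168],"fingers":0}

```text
time: 9.23
tool_pos: [0.5392, -0.0514, 0.2584]
tcp_rot: [180.0, -0.1, 9.0]
force: [-0.3, 1.1, -6.8]
finger_gap: 0.082
```

```bash
python3 - <<'E'
from h import *
go(F(ST,SY,[-.14,.035,.259]),Rt(SY,0)); print(sensors.sense()['tool_pos'],sensors.sense()['tcp_rot'])
E
```

```text
t 9.23 dp [-0.0378, -0.2819, -0.0007] rot [0.0001, -0.0016, -0.0007] F [-0.25  1.09 -6.78] gap 0.082 q [ -2.  19.   3. 115.  -1.  47.  11.]
[ 0.53918484 -0.05137795  0.25841919] [ 1.79992804e+02 -9.16264100e-02  8.95801114e+00]
```

drive_tool:
  series:
    - {"dp":[-0.002,-0.017,-0.001],"rot":[0,0,0.0],"fingers":0}
    - {"dp":[-0.005,-0.036,-0.001],"rot":[0,0,0.0],"fingers":0}
    - {"dp":[-0.009,-0.056,-0.001],"rot":[0,0,0.0],"fingers":0}
    - {"dp":[-0.013,-0.076,-0.001],"rot":[0,0,0.0],"fingers":0}
    - {"dp":[-0.017,-0.096,-0.001],"rot":[0,0,0.0],"fingers":0}
    - {"dp":[-0.021,-0.116,-0.001],"rot":[0,0,0.0],"fingers":0}
    - {"dp":[-0.024,-0.136,-0.001],"rot":[0,0,0.0],"fingers":0}
    - {"dp":[-0.026,-0.155,-0.001],"rot":[0,0,0.0],"fingers":0}
    - {"dp":[-0.028,-0.173,-0.001],"rot":[0,0,0.0],"fingers":0}
    - {"dp":[-0.03,-0.19,-0.001],"rot":[0,0,0.0],"fingers":0}

```text
time: 10.07
tool_pos: [0.4794, 0.1318, 0.2589]
tcp_rot: [-180.0, -0.1, 9.0]
force: [0.0, 0.2, -7.2]
finger_gap: 0.083
```

drive_tool:
  series:
    - {"dp":[-0.002,-0.017,0],"rot":[0,0,0.0],"fingers":0}
    - {"dp":[-0.004,-0.034,0],"rot":[0,0,0.0],"fingers":0}
    - {"dp":[-0.005,-0.05,0],"rot":[0,0,0.0],"fingers":0}
    - {"dp":[-0.006,-0.064,0],"rot":[0,0,0.0],"fingers":0}
    - {"dp":[-0.007,-0.076,0],"rot":[0,0,0.0],"fingers":0}
    - {"dp":[-0.008,-0.085,0],"rot":[0,0,0.0],"fingers":0}
    - {"dp":[-0.008,-0.09,0],"rot":[0,0,0.0],"fingers":0}
    - {"dp":[-0.008,-0.092,0],"rot":[0,0,0.0],"fingers":0}
    - {"dp":[-0.008,-0.092,0],"rot":[0,0,0.0],"fingers":0}
    - {"dp":[-0.008,-0.092,0],"rot":[0,0,0.0],"fingers":0}

```text
time: 10.9
tool_pos: [0.4578, 0.2193, 0.2585]
tcp_rot: [179.9, -0.0, 9.0]
force: [-0.1, -0.3, -6.1]
finger_gap: 0.075
```

```bash
python3 - <<'E'
from h import *
import cv2
go(F(ST,SY,[-.14,.035,.259]),Rt(SY,0)); go(F(ST,SY,[0,.035,.259]),Rt(SY,0))
i=eyes.get_image('side');cv2.imwrite('pics/s7full.png',i); j=eyes.get_image('top');cv2.imwrite('pics/t7full.png',j)
a=cv2.resize(i[10:130,230:390],(800,600),interpolation=cv2.INTER_CUBIC)
cv2.imwrite('pics/s7.png',a)
E
```

```text
t 10.9 dp [0.0004, -0.0018, -0.0005] rot [0.001, -0.0005, -0.0005] F [-0.07 -0.26 -6.15] gap 0.075 q [-29.  16.  -3. 118.   1.  45. -23.]
t 10.9 dp [0.1404, -0.0019, -0.0004] rot [0.001, -0.0005, -0.0005] F [-0.07 -0.26 -6.15] gap 0.075 q [-29.  16.  -3. 118.   1.  45. -23.]
```

View pics/s7.png

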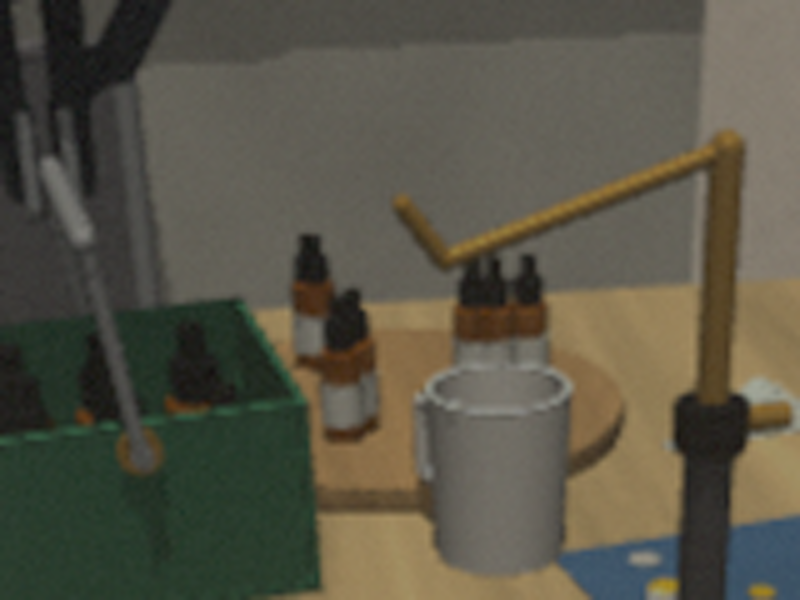

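```bash
python3 - <<'E'
from h import *
for h in (.225,.234,.243):
  for n in('side','top'): print(h,n,proj(n,[F(ST,SY,p) for p in ([0,0,h],[-.016,0,h+.022],[.115,0,h+.03],[-.14,-.07,h+.044])]).round(1).tolist())
s=sensors.sense();print(proj('side',s['tool_pos']+R.from_euler('z',SY,degrees=True).apply([0,-.105,.0187])))
import cv2,numpy as np
j=cv2.imread('pics/top0.png')
m=cv2.inRange(cv2.cvtColor(j,cv2.COLOR_BGR2HSV)[100:215,170:225],(10,130,60),(25,255,255))
for r in range(60,110,3): 
  c=np.where(m[r])[0]; print(r+100,(c.min()+170,c.max()+170,len(c)) if len(c) else None,end=' ')
E
```

```text
0.225 side [[317.9, 67.3], [309.5, 56.4], [374.1, 45.7], [247.0, 60.9]]
0.225 top [[203.9, 182.7], [201.2, 188.9], [189.8, 118.8], [247.8, 249.7]]
0.234 side [[317.8, 62.6], [309.3, 51.5], [374.4, 40.8], [246.3, 55.2]]
0.234 top [[202.3, 181.7], [199.5, 188.0], [188.0, 117.0], [246.7, 249.6]]
0.243 side [[317.6, 57.8], [309.1, 46.5], [374.7, 35.9], [245.5, 49.5]]
0.243 top [[200.7, 180.7], [197.8, 187.0], [186.2, 115.1], [245.5, 249.4]]
[[246.22364319  56.06446516]]
160 (np.int64(194), np.int64(198), 5) 163 (np.int64(195), np.int64(199), 5) 166 (np.int64(195), np.int64(199), 5) 169 (np.int64(196), np.int64(200), 5) 172 (np.int64(197), np.int64(201), 5) 175 (np.int64(197), np.int64(201), 5) 178 (np.int64(198), np.int64(202), 5) 181 (np.int64(198), np.int64(203), 6) 184 (np.int64(198), np.int64(201), 4) 187 (np.int64(196), np.int64(200), 5) 190 None 193 None 196 None 199 None 202 None 205 None 208 None
```

drive_tool:
  series:
    - {"dp":[0.005,-0.002,-0.003],"rot":[0,0,0.0],"fingers":0}
    - {"dp":[0.017,-0.004,-0.003],"rot":[0,0,0.0],"fingers":0}
    - {"dp":[0.033,-0.004,-0.003],"rot":[0,0,0.0],"fingers":0}
    - {"dp":[0.05,-0.004,-0.003],"rot":[0,0,0.0],"fingers":0}
    - {"dp":[0.067,-0.004,-0.003],"rot":[0,0,0.0],"fingers":0}
    - {"dp":[0.083,-0.004,-0.003],"rot":[0,0,0.0],"fingers":0}
    - {"dp":[0.098,-0.004,-0.003],"rot":[0,0,0.0],"fingers":0}
    - {"dp":[0.111,-0.004,-0.003],"rot":[0,0,0.0],"fingers":0}
    - {"dp":[0.121,-0.004,-0.003],"rot":[0,0,0.0],"fingers":0}
    - {"dp":[0.129,-0.004,-0.003],"rot":[0,0,0.0],"fingers":0}

```text
time: 11.83
tool_pos: [0.5864, 0.2447, 0.2615]
tcp_rot: [180.0, -0.1, 9.0]
force: [0.7, 0.1, -6.5]
finger_gap: 0.077
```

drive_tool:
  series:
    - {"dp":[0.006,0,0],"rot":[0,0,0.0],"fingers":0}
    - {"dp":[0.01,0,0],"rot":[0,0,0.0],"fingers":0}
    - {"dp":[0.0115,0,0],"rot":[0,0,0.0],"fingers":0}
    - {"dp":[0.0115,0,0],"rot":[0,0,0.0],"fingers":0}
    - {"dp":[0.0115,0,0],"rot":[0,0,0.0],"fingers":0}
    - {"dp":[0.0115,0,0],"rot":[0,0,0.0],"fingers":0}

```text
time: 12.33
tool_pos: [0.5949, 0.2463, 0.2616]
tcp_rot: [180.0, 0.0, 9.1]
force: [-0.3, -0.4, -6.4]
finger_gap: 0.081
```

```bash
python3 - <<'E'
from h import *
import cv2
go(F([.6027,.2105],SY,[0,.035,.2265]),Rt(SY,0)); print(sensors.sense()['tool_pos'])
i=eyes.get_image('side');j=eyes.get_image('top')
cv2.imwrite('pics/j8.png',j)
a=np.hstack([cv2.resize(i[10:110,260:360],(400,400),interpolation=cv2.INTER_CUBIC),cv2.resize(j[110:210,160:260],(400,400),interpolation=cv2.INTER_CUBIC)])
cv2.imwrite('pics/s8.png',a)
E
```

```text
t 12.33 dp [0.0021, 0.0016, 0.0351] rot [0.0002, 0.0001, 0.0009] F [-0.31 -0.38 -6.42] gap 0.081 q [-25.  26.  -2. 102.   1.  52. -18.]
[0.59493297 0.24631062 0.26164782]
```

View pics/s8.png

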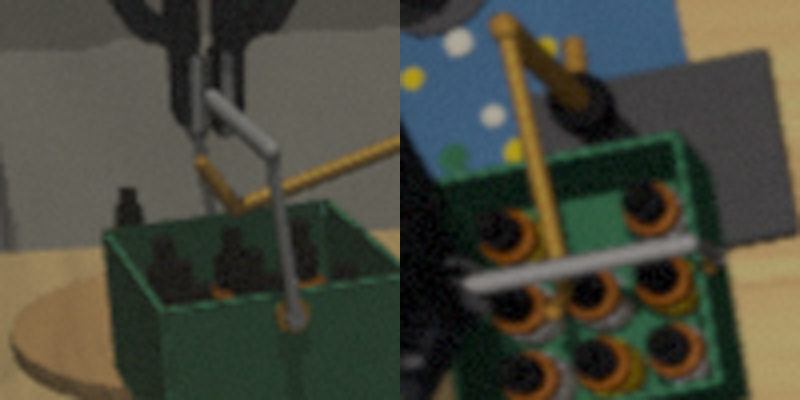

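drive_tool:
  series:
    - {"dp":[-0.001,0,0.003],"rot":[0,0,0],"fingers":0}
    - {"dp":[-0.001,0,0.007],"rot":[0,0,0],"fingers":0}
    - {"dp":[-0.001,0,0.011],"rot":[0,0,0],"fingers":0}
    - {"dp":[-0.001,0,0.015],"rot":[0,0,0],"fingers":0}
    - {"dp":[-0.001,0,0.018],"rot":[0,0,0],"fingers":0}
    - {"dp":[-0.001,0,0.021],"rot":[0,0,0],"fingers":0}
    - {"dp":[-0.001,0,0.023],"rot":[0,0,0],"fingers":0}
    - {"dp":[-0.001,0,0.025],"rot":[0,0,0],"fingers":0}
    - {"dp":[-0.001,0,0.026],"rot":[0,0,0],"fingers":0}
    - {"dp":[-0.001,0,0.026],"rot":[0,0,0],"fingers":0}

```text
time: 13.27
tool_pos: [0.5953, 0.2462, 0.2358]
tcp_rot: [180.0, -0.1, 9.0]
force: [0.3, 0.5, -6.9]
finger_gap: 0.078
```

drive_tool:
  series:
    - {"dp":[0,0,0.001],"rot":[0,0,0],"fingers":0}
    - {"dp":[0,0,0.002],"rot":[0,0,0],"fingers":0}
    - {"dp":[0,0,0.003],"rot":[0,0,0],"fingers":0}
    - {"dp":[0,0,0.003],"rot":[0,0,0],"fingers":0}

```text
time: 13.6
tool_pos: [0.5961, 0.2465, 0.2335]
tcp_rot: [-180.0, -0.2, 9.0]
force: [2.2, 0.5, -2.6]
finger_gap: 0.077
```

drive_tool:
  series:
    - {"dp":[0,0,0.001],"rot":[0,0,0],"fingers":0}
    - {"dp":[0,0,0.002],"rot":[0,0,0],"fingers":0}
    - {"dp":[0,0,0.002],"rot":[0,0,0],"fingers":0}

```text
time: 13.85
tool_pos: [0.5966, 0.2467, 0.2318]
tcp_rot: [-180.0, -0.3, 9.0]
force: [3.6, 0.5, 1.0]
finger_gap: 0.081
```

drive_tool:
  series:
    - {"dp":[0.001,0,-0.002],"rot":[0,0,0],"fingers":0}
    - {"dp":[0.003,0,-0.002],"rot":[0,0,0],"fingers":0}
    - {"dp":[0.004,0,-0.002],"rot":[0,0,0],"fingers":0}
    - {"dp":[0.004,0,-0.002],"rot":[0,0,0],"fingers":0}

```text
time: 14.18
tool_pos: [0.5977, 0.2464, 0.2317]
tcp_rot: [180.0, 0.1, 9.0]
force: [1.6, 0.0, -3.8]
finger_gap: 0.078
```

drive_tool:
  series:
    - {"dp":[0,0,0.001],"rot":[0,0,0],"fingers":0}
    - {"dp":[0,0,0.002],"rot":[0,0,0],"fingers":0}
    - {"dp":[0,0,0.003],"rot":[0,0,0],"fingers":0}
    - {"dp":[0,0,0.003],"rot":[0,0,0],"fingers":0}

```text
time: 14.52
tool_pos: [0.5989, 0.2468, 0.2296]
tcp_rot: [180.0, -0.1, 9.0]
force: [1.3, 0.6, -2.8]
finger_gap: 0.079
```

drive_tool:
  series:
    - {"dp":[0.001,0,0.0],"rot":[0,0,0],"fingers":0}
    - {"dp":[0.002,0,0.001],"rot":[0,0,0],"fingers":0}
    - {"dp":[0.002,0,0.002],"rot":[0,0,0],"fingers":0}
    - {"dp":[0.002,0,0.002],"rot":[0,0,0],"fingers":0}

```text
time: 14.85
tool_pos: [0.6007, 0.2471, 0.2274]
tcp_rot: [180.0, -0.0, 9.0]
force: [2.2, -0.6, -3.2]
finger_gap: 0.08
```

drive_tool:
  series:
    - {"dp":[0.001,0,0.001],"rot":[0,0,0],"fingers":0}
    - {"dp":[0.001,0,0.002],"rot":[0,0,0],"fingers":0}
    - {"dp":[0.001,0,0.002],"rot":[0,0,0],"fingers":0}

```text
time: 15.1
tool_pos: [0.6014, 0.2473, 0.2261]
tcp_rot: [180.0, -0.0, 9.0]
force: [-1.3, 0.8, 2.6]
finger_gap: 0.077
```

drive_tool:
  series:
    - {"dp":[0,0,-0.001],"rot":[0,0,0],"fingers":0}
    - {"dp":[0,0,-0.001],"rot":[0,0,0],"fingers":0}
    - {"dp":[0,0,-0.001],"rot":[0,0,0],"fingers":0}

```text
time: 15.35
tool_pos: [0.6013, 0.2473, 0.2266]
tcp_rot: [180.0, -0.0, 9.0]
force: [-1.4, 0.2, -0.2]
finger_gap: 0.075
```

drive_tool:
  series:
    - {"dp":[0,0,0],"rot":[0,0,0],"fingers":0.1}
    - {"dp":[0,0,0],"rot":[0,0,0],"fingers":0.13}
    - {"dp":[0,0,0],"rot":[0,0,0],"fingers":0.17}
    - {"dp":[0,0,0],"rot":[0,0,0],"fingers":0.21}
    - {"dp":[0,0,0],"rot":[0,0,0],"fingers":0.25}
    - {"dp":[0,0,0],"rot":[0,0,0],"fingers":0.3}
    - {"dp":[0,0,0],"rot":[0,0,0],"fingers":0.35}
    - {"dp":[0,0,0],"rot":[0,0,0],"fingers":0.4}
    - {"dp":[0,0,0],"rot":[0,0,0],"fingers":0.4}
    - {"dp":[0,0,0],"rot":[0,0,0],"fingers":0.4}

```text
time: 16.18
tool_pos: [0.6017, 0.2472, 0.2267]
tcp_rot: [180.0, -0.0, 9.0]
force: [-0.2, 0.2, 0.1]
finger_gap: 0.402
```

```bash
python3 - <<'E'
from h import *
import cv2
i=eyes.get_image('side');j=eyes.get_image('top');w=eyes.get_image('wrist')
go([0,0,0],Rt(SY,0))
a=np.hstack([cv2.resize(i[10:130,260:380],(400,400),interpolation=cv2.INTER_CUBIC),cv2.resize(j[120:220,150:250],(400,400),interpolation=cv2.INTER_CUBIC)])
cv2.imwrite('pics/s9.png',a)
E
```

```text
t 16.33 dp [-0.6332, 0.1497, 0.2262] rot [0.0002, -0.0007, 0.0006] F [ 1.   -0.03  0.05] gap 0.4 q [-25.  29.  -2. 103.   1.  49. -18.]
```

View pics/s9.png

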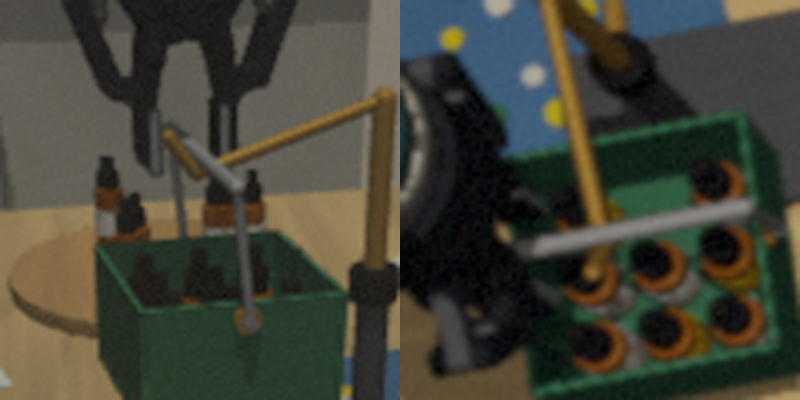

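drive_tool:
  series:
    - {"dp":[0,0,-0.004],"rot":[0,0,0],"fingers":0.45}
    - {"dp":[0,0,-0.012],"rot":[0,0,0],"fingers":0.45}
    - {"dp":[0,0,-0.024],"rot":[0,0,0],"fingers":0.45}
    - {"dp":[0,0,-0.04],"rot":[0,0,0],"fingers":0.45}
    - {"dp":[0,0,-0.06],"rot":[0,0,0],"fingers":0.45}
    - {"dp":[0,0,-0.08],"rot":[0,0,0],"fingers":0.45}
    - {"dp":[0,0,-0.1],"rot":[0,0,0],"fingers":0.45}
    - {"dp":[0,0,-0.12],"rot":[0,0,0],"fingers":0.45}
    - {"dp":[0,0,-0.12],"rot":[0,0,0],"fingers":0.45}
    - {"dp":[0,0,-0.12],"rot":[0,0,0],"fingers":0.45}

```text
time: 17.17
tool_pos: [0.6025, 0.2476, 0.3492]
tcp_rot: [-179.9, -0.3, 9.0]
force: [-0.2, 0.8, 0.1]
finger_gap: 0.448
```

```bash
python3 - <<'E'
from h import *
import cv2
b=eyes.get_image('side')
for k in range(6): a=b; b=eyes.get_image('side')
g=cv2.imread('pics/s9.png')
c=cv2.resize(b[10:130,260:380],(400,400),interpolation=cv2.INTER_CUBIC)
r=lambda i:cv2.cvtColor(i,6).astype(np.float32)[180:,90:340]
print('frame diff',np.abs(r(a)[:,:].mean()-r(b).mean()) if 0 else cv2.absdiff(a,b)[60:200,280:370].mean(),'shift since release',cv2.phaseCorrelate(r(np.ascontiguousarray(g[:,:400])),r(c)))
# crossbar near end by brightness-independent match
s=sensors.sense();print(s['time'],s['tool_pos'],s['force'])
E
```

```text
frame diff 1.715132275132275 shift since release ((-0.3942474440118815, 0.509247609624552), 0.4612420646158854)
17.5167 [0.60110693 0.24700679 0.34559046] [-0.39177168 -0.05295312  0.57168348]
```

```bash
python3 -c "
from workcell import arm; print(arm.finish_job())"
```

```text
the job is handed in; nothing more can be done
None
```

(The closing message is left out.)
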